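# Pulse the ink mixer: swap dust cover and bayonet lid, hold at half turn

## Task

Swap the two covers of the bench ink mixer: the orange dust cover goes from the mixer into the grey parking dish, and the blue bayonet lid goes from the dish onto the mixer, its lugs down through the slots until it sits fully home. Then twist the lid clockwise to the green half-turn mark, half-way to the red lock mark and short of the lock click; it springs back if let go, so finish while still gripping it and holding it there. Leave the ink bottles and the salve jar standing where they are.

Things in the scene. Friction and masses are not known exactly. Their poses are not given: they have to be found in the camera images.
- mixer: White round bench mixer, fixed; 114 mm across at the foot, 92 at the top, 70 high. Origin: centre of its underside. Marks on the rim, repeated on the far side: black at the slots, green 40 degrees (0.70 rad) clockwise of them seen from above = half turn, red at 80 = lock. Steel balls in the rim touch the lid's tabs from about 60 degrees on and click behind them at about 75.
- mouth (a point): Centre of the mixer's mouth, level with the top of its aluminium collar, 70 mm above its foot; axes as the mixer's, z up. The bore is 52 mm across, with two slots on its +x and -x sides, each 15 mm wide, reaching to 34 mm from the axis. The collar is 11 mm thick; below it the lid's lugs can turn clockwise only. At the start the dust cover sits in it.
- drive (a joint): Spring-return ring under the collar, rad, 0 at rest, 1.33 at most, grows clockwise. The lid turns freely for the first 5 to 8 degrees, then its lugs push this ring (0.08 N m at first, 0.12 at half turn), so with the lid at half turn it reads about 0.6. It turns the lid back if let go.
- dish: Grey round parking dish, fixed, 92 mm across. Origin: centre of its underside. Its inner floor is 6 mm above the origin, inside a rim 70 mm across within and 14 mm high. At the start the blue lid stands in it.
- lid_mid (a point): Blue bayonet lid, 55 mm high, 0.1 kg; point on its axis, 27.5 mm above its underside, z up. Flange 72 mm across, 20 to 25 mm above the underside, with white pointer tabs along +x and -x (84 mm over both, 6 wide). Upright grip bar 50 mm long along x, 14 thick along y, 25 to 55 mm above the underside. Home in the mixer the flange lies on the collar: point 7.5 mm above the mouth.
- lid_foot (a point): Centre of the blue lid's underside, axes as the lid's. Below the flange is a plug 48 mm across and 20 mm high; at its foot two steel lugs stick out along +x and -x (62 mm over both, 10 wide, 6 high). A half turn gives the same lid. It stands on this underside on any flat surface. Home in the mixer this point is 20 mm below the mouth.
- cover_mid (a point): Orange dust cover, round, 49 mm high, 0.08 kg; point on its axis, 24.5 mm above its underside. From below: white plug 48 mm across, 16 high; flange 72 across, 16 to 21 mm above the underside; round upright knob 24 across, from 21 to 49 mm. It lifts straight out of the mixer (its underside starts 16 mm below the mouth). In the dish it stands on its plug on the inner floor.
- lead_mid (a point): A point on the stiff black lead of the tattoo pen, which never moves: seen from above it runs straight from 0.11 m in -x and 0.12 m in -y of this point (at the table's front edge) to 0.05 m in +x and 0.10 m in +y of it (in the steel tray), arching up to 50 mm above the surface. Set nothing down on it; the surface on its -y side, in front of mixer and dish, is free.
- ink_red_mid (a point): Bystander: red ink bottle with a white tip, 32 mm across, 100 mm high; the point is half-way up.
- ink_blue_mid (a point): Bystander: blue ink bottle with a white tip, 32 mm across, 92 mm high; the point is half-way up.
- salve_jar_mid (a point): Bystander: white jar with a black lid, 60 mm across, 50 mm high; the point is half-way up.
There are look-alikes about, which are no part of the job. What is shaped like the part that bears lid_mid but turquoise or yellow is not meant.

How it is judged (in metres and radians):
On the way, in this order (a step that is already met when the one before it is completed fails the run):
1. the dust cover is out of the mixer (horizontal distance between cover_mid and mixer above 0.08 m), for 0.1 s.
2. the bayonet lid is fully home in the mixer with its lugs in the slots, not yet twisted (horizontal distance between lid_mid and mixer below 0.004 m and z of lid_mid in the frame of mixer between 0.0745 and 0.0795 m and angle between lid_mid's own z axis and vertical below 0.07 rad and angle between the x axis of lid_mid and the x axis of mixer, either way round below 0.26 rad), for 0.04 s.
At the end, for the whole second after the job is handed in: Lid home in the mixer (4 mm of its axis, 2 mm of full depth, upright within 4 degrees), turned 30 to 50 degrees from the slots, at rest, gripped with over 2 N; the dust cover stands upright and still on the dish floor, within 14 mm of its centre, released (horizontal distance between lid_mid and mixer below 0.004 m and z of lid_mid in the frame of mixer between 0.0745 and 0.0795 m and angle between lid_mid's own z axis and vertical below 0.07 rad and angle between the x axis of lid_mid and the x axis of mixer, either way round between 0.52 and 0.88 rad and contact force between the fingers and lid above 2 N and angular speed of lid below 0.1 rad/s and horizontal distance between cover_mid and dish below 0.014 m and z of cover_mid in the frame of dish between 0.028 and 0.0335 m and angle between cover_mid's own z axis and vertical below 0.08 rad and linear speed of cover below 0.02 m/s and contact force between the fingers and cover below 0.1 N); the arm keeps its last pose, push and grip.
It fails at once if the lid is twisted on to the lock click (z of lid_mid in the frame of mixer below 0.085 m and horizontal distance between lid_mid and mixer below 0.01 m and angle between the x axis of lid_mid and the x axis of mixer, either way round above 1.13 rad).
It fails at once if the ink red is shoved or knocked over (distance of ink_red_mid from where it was at the start of the episode above 0.03 m or angle between ink_red_mid's own z axis and vertical above 0.5 rad).
It fails at once if the ink blue is shoved or knocked over (distance of ink_blue_mid from where it was at the start of the episode above 0.03 m or angle between ink_blue_mid's own z axis and vertical above 0.5 rad).
It fails at once if the salve jar is shoved or knocked over (distance of salve_jar_mid from where it was at the start of the episode above 0.03 m or angle between salve_jar_mid's own z axis and vertical above 0.5 rad).
It also fails if it takes over 70 s, if anything falls off the work surface, if the arm or the gripper's body presses on something with over 40 N, if the wrist force passes 120 N, or if a joint passes its speed limit or range.

## Robot

A 6-joint arm with a two-finger parallel gripper is mounted at the origin on a cart in front of the work surface, level with it; the furniture and walls round the work are solid. World frame = base frame: x ahead of the robot, y to its left, z up, the work surface at z = 0. Lengths are in m, angles in degrees, forces in N, time in s.
With the tool pointing down it reaches from about 0.3 to 0.75 m from the base axis. Payload 8.5 kg.
Tool frame: the origin (TCP) lies between the finger pads; the fingertips stand 22 mm ahead of it and the grasp point (between the pads) lies 3 mm ahead of it (env.nose_length is the distance from the TCP to the fingertips, in m); z points along the fingers, x is the direction in which the jaws open and shut, and the axes are right-handed (so a half turn about z gives the same grasp; the last joint's range is limited). The gripper opens to 85 mm and grips with 20 to 120 N. Pads are 22 mm wide; open, the fingers measure 114 mm over their backs; the gripper's body (76 mm by 85 mm) begins 54 mm behind the grasp point. The pads swing forward as they close: fully open they stand 13 mm farther back than shut.
Start: joints at [57.221, 21.807, 74.336, -0, 83.858, -12.336], TCP at [0.192, 0.515, 0.253] pointing down, gripper open.
Joint ranges: [-178.18, 178.18], [-50.72, 133.34], [12.68, 142.11], [-81.47, 261.47], [9.98, 163.14], [-165.26, 165.26]. Speed limits (degrees/s): [136.94, 136.94, 180, 180, 180, 180].

## Interface

Orientations are given as a 3x3 rotation matrix whose columns are the frame's x, y, z axes.
In Python, from rig import env gives the robot as it stands.
- The arm moves only by the tool arm_command, never from a script. Its argument "steps" is a list of rows, each an object with "delta_pos": the shift along the world's x, y, z in mm, a list of three; "dr": the turn, a rotation vector about the world's x, y, z in degrees, a list of three. In form: [{"delta_pos": [dx, dy, dz], "dr": [wx, wy, wz]}, ...]. A call has 1 to 20 rows; each row shifts and turns the commanded pose from where the row before left it; what a row does not reach is not made up. A row lasts 1/10 s, in which the tool goes at most 50 mm and 8.59 degrees, less where a joint would pass 70% of its speed; a pose out of reach is approached as far as the arm can. A call with a gripper value outside its range is refused whole. "grip" is the opening, from 0 (shut) to 1 (fully open), set as the call begins (left out, the last holds). The fingers move at their own pace and stop on an object; "squeeze" is the grip in N (left out, the last holds). Time passes only in rows, so rows that do not move let the fingers close. It gives the time, the measured TCP pose, the force and the opening at its end, in the units of the state.
- env.observe(): the state, without advancing time (a new reading comes with each control period).
- env.get_image(name): name is "scene" or "top" or "wrist"; returns the picture (400x640x3 uint8, blue, green, red); there is no depth.
- env.get_calibration(name): a dict with "fx", "fy", "cx", "cy" (pixels), "view" (4x4, takes a point from world to camera coordinates). Camera axes: x right, y up, looking along -z (the intrinsics and any distortion apply to the point x, -y, -z); pixel columns grow to the right and rows downward; lengths in m; the calibration is good to about 2 mm. A picture is of the moment at which its call begins: read the wrist's pose just before it. get_calibration takes no time and is no camera call; for the wrist camera it gives the pose at the moment of the call.
- env.close_job(): hands the job in, once; it reports no verdict.
The state is a dict: "time_s": time; "q": joint angles; "qvel": joint speeds; "joint_efforts": joint torques, N m; "position": TCP position; "tool_rot": TCP orientation; "ft_force": force on the tool from outside, world axes, zero at the start; "wrist_torque": the same for the moment, N m; "grip_width": finger opening in m.
Only numpy, scipy, OpenCV 4.12 (cv2) and the standard library are available. Lean on these libraries where they do the work, as an engineer would, in place of code of your own. Each camera call takes 0.05 s, during which the arm holds its last target. There are 200 camera calls.

## Working session

There is one attempt and no reset: what is moved stays moved. The work goes in short steps, Python scripts to look and compute and a tool call to move; the robot and the scene stay as the last step left them, time stands still between calls to the robot, and variables do not carry over. Pictures are saved under pics/ and viewed, about 8 in all and at most 12, crops included, and the job is handed in when it is done.

Besides the shell and the picture viewer there is one more tool, called after "Emit:" by a JSON object that holds its "api" and its "payload", one argument or row to a line. arm_command: Moves the arm, as the interface text tells. Its arguments: {"type":"object","properties":{"steps":{"type":"array"},"grip":{"type":"number"},"squeeze":{"type":"number"}},"required":["steps"]}

```bash
mkdir -p pics; ls; python3 - <<'E'
from rig import env
import cv2
o=env.observe(); print(o['time_s'],o['position'],o['tool_rot'],o['grip_width'])
for n in ['scene','top','wrist']:
    c=env.get_calibration(n); print(n,{k:(v if k!='view' else [[round(x,4) for x in r] for r in v]) for k,v in c.items()})
    im=env.get_image(n); cv2.imwrite(f'pics/{n}0.png',im)
E
```

```text
pics
0.0 [0.19195759 0.51514269 0.25270982] [[ 3.49316048e-01  9.37004597e-01 -8.27355967e-04]
 [ 9.37003878e-01 -3.49316851e-01 -1.21269019e-03]
 [-1.42530567e-03 -3.51623603e-04 -9.99998922e-01]] 0.08542560247894262
scene {'fx': 386.64849220103997, 'fy': 386.64849220103997, 'cx': 322.7297951066527, 'cy': 202.78769550729243, 'view': [[np.float64(0.5421), np.float64(-0.8402), np.float64(-0.0149), np.float64(-0.2033)], [np.float64(0.5836), np.float64(0.3637), np.float64(0.726), np.float64(-0.4543)], [np.float64(-0.6046), np.float64(-0.4022), np.float64(0.6875), np.float64(-0.4692)], [np.float64(0.0), np.float64(0.0), np.float64(0.0), np.float64(1.0)]]}
top {'fx': 383.67545002092345, 'fy': 383.67545002092345, 'cx': 324.6634621805133, 'cy': 196.1451003159579, 'view': [[np.float64(-0.0057), np.float64(-0.9999), np.float64(-0.0127), np.float64(0.1415)], [np.float64(0.999), np.float64(-0.0063), np.float64(0.0432), np.float64(-0.5973)], [np.float64(-0.0433), np.float64(-0.0124), np.float64(0.999), np.float64(-1.0106)], [np.float64(0.0), np.float64(0.0), np.float64(0.0), np.float64(1.0)]]}
wrist {'fx': 296.07453771507386, 'fy': 296.07453771507386, 'cx': 319.69441953853783, 'cy': 199.67560205715776, 'view': [[np.float64(0.3504), np.float64(0.9366), np.float64(-0.0019), np.float64(-0.5487)], [np.float64(-0.892), np.float64(0.3331), np.float64(-0.3057), np.float64(0.0391)], [np.float64(-0.2857), np.float64(0.1088), np.float64(0.9521), np.float64(-0.381)], [np.float64(0.0), np.float64(0.0), np.float64(0.0), np.float64(1.0)]]}
```

```bash
python3 - <<'E'
import cv2,numpy as np
a=cv2.imread('pics/scene0.png');b=cv2.imread('pics/top0.png')
cv2.imwrite('pics/topx.png',cv2.resize(b,(800,500),interpolation=cv2.INTER_CUBIC))
E
```

```text
(no output)
```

View pics/topx.png

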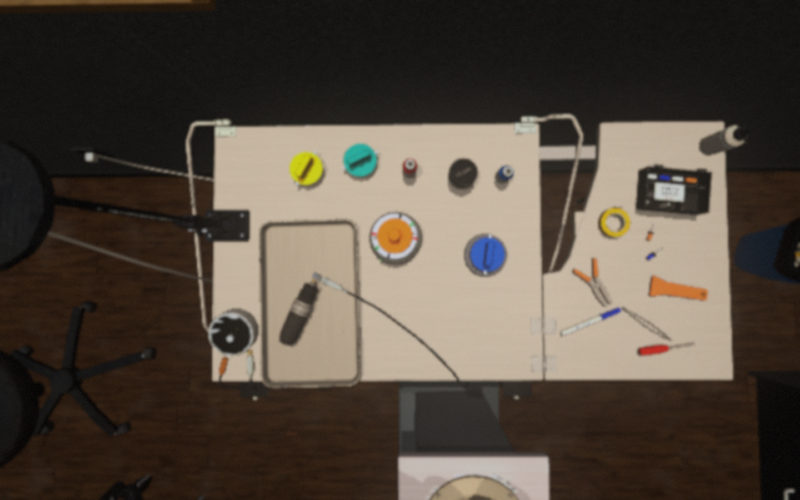

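View pics/scene0.png

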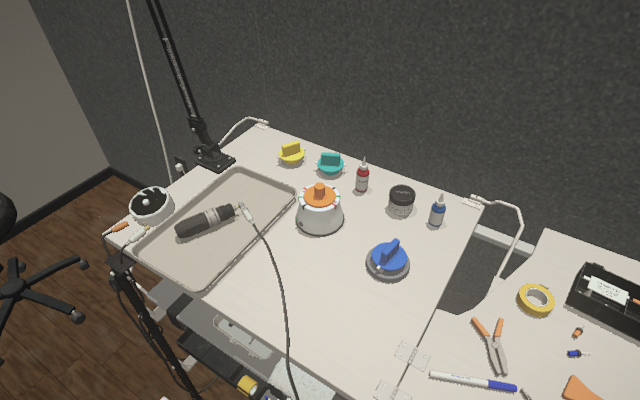

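The top view (800 px wide) shows the mixer with its orange cover at (395,237) and the blue lid in its dish at (487,255). The bottles and jar are in a row behind them, at (409,168), (463,173) and (505,174), and the lead runs in front. Next I'll do a coarse localisation by colour in both views.

```bash
cat > h.py <<'E'
import cv2,numpy as np
from rig import env
def cal(n):
    c=env.get_calibration(n);V=np.array(c['view'],float)
    return c,V
def ray(cv,uv):
    c,V=cv;u,v=uv
    d=np.array([(u-c['cx'])/c['fx'],-(v-c['cy'])/c['fy'],-1.])
    R=V[:3,:3];return -R.T@V[:3,3],R.T@d
def onz(cv,uv,z):
    o,d=ray(cv,uv);return o+d*(z-o[2])/d[2]
def tri(r1,r2):
    A=[];b=[]
    M=np.zeros((3,3));y=np.zeros(3)
    for o,d in (r1,r2):
        d=d/np.linalg.norm(d);P=np.eye(3)-np.outer(d,d);M+=P;y+=P@o
    p=np.linalg.solve(M,y)
    return p,[np.linalg.norm(np.cross(p-o,d/np.linalg.norm(d))) for o,d in (r1,r2)]
def proj(cv,p):
    c,V=cv;q=V[:3,:3]@np.asarray(p)+V[:3,3]
    return np.array([c['cx']+c['fx']*q[0]/-q[2],c['cy']-c['fy']*q[1]/-q[2]])
def mask(im,col,smin=110):
    h=cv2.cvtColor(im,cv2.COLOR_BGR2HSV)
    lo,hi={'orange':(5,20),'blue':(105,125)}[col]
    return cv2.inRange(h,(lo,smin,60),(hi,255,255))
def blob(m,box=None,k=0):
    """contours by area: (area, centroid, minAreaRect, contour)"""
    if box is not None:
        z=np.zeros_like(m);x0,y0,x1,y1=box;z[y0:y1,x0:x1]=m[y0:y1,x0:x1];m=z
    cs,_=cv2.findContours(m,cv2.RETR_EXTERNAL,cv2.CHAIN_APPROX_NONE)
    cs=sorted(cs,key=cv2.contourArea,reverse=True)
    c=cs[k];M=cv2.moments(c);return cv2.contourArea(c),np.array([M['m10'],M['m01']])/M['m00'],cv2.minAreaRect(c),c
E
python3 - <<'E'
from h import *
t=cv2.imread('pics/top0.png');s=cv2.imread('pics/scene0.png')
ct,cs=cal('top'),cal('scene')
for col,bt,bs in (('orange',(290,160,345,220),(290,170,350,240)),('blue',(360,180,420,230),(350,225,420,290))):
    a=blob(mask(t,col),bt);b=blob(mask(s,col),bs)
    p,r=tri(ray(ct,a[1]),ray(cs,b[1]));print(col,a[0],a[1],a[2],b[0],b[1],p.round(4),r)
for n,u in (('red',(409,165)),('jar',(463,173)),('blue',(506,173))): print(n,onz(ct,(u[0]*.8,u[1]*.8),.05).round(3))
E
```

```text
orange 562.0 [315.40925267 188.21293001] ((315.5, 188.50001525878906), (26.870054244995117, 26.870058059692383), 45.0) 534.0 [319.39107366 195.5602372 ] [0.6152 0.1612 0.0726] [np.float64(0.0010062740308123112), np.float64(0.001006274030812329)]
blue 537.0 [389.51582868 203.06610801] ((389.5000305175781, 202.99998474121094), (26.16295051574707, 26.16295051574707), 45.0) 547.0 [389.66026813 255.34156002] [ 0.5781 -0.0318  0.03  ] [np.float64(0.0003520551137322275), np.float64(0.00035205511373212494)]
red [0.763 0.13  0.05 ]
jar [0.745 0.018 0.05 ]
blue [ 0.745 -0.071  0.05 ]
```

Emit:
{"api": "arm_command", "payload": {
  "steps": [
    {"delta_pos": [22, -28, 0], "dr": [0, 0, 1.3]},
    {"delta_pos": [22, -28, 0], "dr": [0, 0, 1.3]},
    {"delta_pos": [22, -28, 0], "dr": [0, 0, 1.3]},
    {"delta_pos": [22, -28, 0], "dr": [0, 0, 1.3]},
    {"delta_pos": [22, -28, 0], "dr": [0, 0, 1.3]},
    {"delta_pos": [22, -28, 0], "dr": [0, 0, 1.3]},
    {"delta_pos": [22, -28, 0], "dr": [0, 0, 1.3]},
    {"delta_pos": [22, -28, 0], "dr": [0, 0, 1.3]},
    {"delta_pos": [22, -28, 0], "dr": [0, 0, 1.3]},
    {"delta_pos": [22, -28, 0], "dr": [0, 0, 1.3]},
    {"delta_pos": [22, -28, 0], "dr": [0, 0, 1.3]},
    {"delta_pos": [22, -28, 0], "dr": [0, 0, 1.3]},
    {"delta_pos": [22, -28, 0], "dr": [0, 0, 1.3]},
    {"delta_pos": [22, -28, 0], "dr": [0, 0, 1.3]},
    {"delta_pos": [22, -28, 0], "dr": [0, 0, 1.3]},
    {"delta_pos": [20, -28, 0], "dr": [0, 0, 1.0]},
    {"delta_pos": [0, 0, 0], "dr": [0, 0, 0]},
    {"delta_pos": [0, 0, 0], "dr": [0, 0, 0]}
  ]
}}

```text
time_s: 1.95
position: [0.542, 0.0671, 0.2528]
tool_rot: [[0.0, 1.0, -0.001], [1.0, -0.0, 0.0], [0.0, -0.001, -1.0]]
ft_force: [-0.1, 0.7, 0.2]
grip_width: 0.0852
```

```bash
python3 - <<'E'
from h import *
o=env.observe();print(o['position'],o['tool_rot'].round(4),o['qvel'])
c=cal('wrist');im=env.get_image('wrist');cv2.imwrite('pics/w1.png',im);np.save('w1.npy',c[1])
for n,p in (('mix',(.615,.161,.07)),('dish',(.578,-.032,.03))): print(n,proj(c,p))
cv2.imwrite('pics/w1x.png',cv2.resize(im,(800,500),interpolation=cv2.INTER_CUBIC))
E
```

```text
[0.54198544 0.06706353 0.25282719] [[ 4.0e-04  1.0e+00 -1.2e-03]
 [ 1.0e+00 -4.0e-04  3.0e-04]
 [ 3.0e-04 -1.2e-03 -1.0e+00]] [ 1.63643739 -1.01458719  0.81984619  0.07408734  0.04563682  0.17669411]
mix [403.1594839  245.33881299]
dish [239.25933997 203.42656502]
```

View pics/w1x.png

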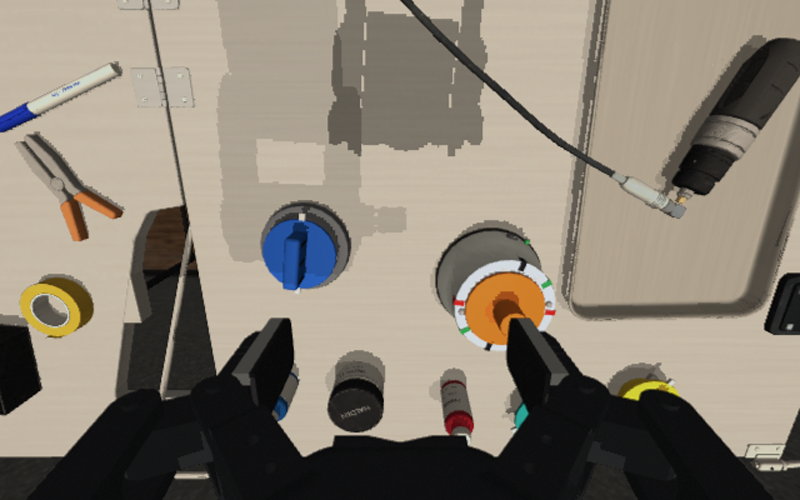

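The wrist view shows the lid's bar running nearly along the image vertical at (297,262), with white tabs at (302,216) and (298,290). The mixer rim shows black marks at (520,266) and (489,347), green at (548,287) and (463,333), and red at (460,303) and (552,313). I'll take a second wrist view for triangulation.

Emit:
{"api": "arm_command", "payload": {
  "steps": [
    {"delta_pos": [-15, 15, 0], "dr": [0, 0, 0]},
    {"delta_pos": [-15, 15, 0], "dr": [0, 0, 0]},
    {"delta_pos": [-15, 15, 0], "dr": [0, 0, 0]},
    {"delta_pos": [-15, 15, 0], "dr": [0, 0, 0]},
    {"delta_pos": [0, 0, 0], "dr": [0, 0, 0]},
    {"delta_pos": [0, 0, 0], "dr": [0, 0, 0]},
    {"delta_pos": [0, 0, 0], "dr": [0, 0, 0]}
  ]
}}

```text
time_s: 2.7
position: [0.4824, 0.1272, 0.2534]
tool_rot: [[-0.001, 1.0, 0.0], [1.0, 0.001, -0.0], [-0.0, 0.0, -1.0]]
ft_force: [-0.3, -0.4, 0.1]
grip_width: 0.0858
```

```bash
python3 - <<'E'
from h import *
c=cal('wrist');im=env.get_image('wrist');cv2.imwrite('pics/w2.png',im);np.save('w2.npy',c[1])
m=proj(c,(.615,.161,.07)).astype(int);d=proj(c,(.578,-.032,.03)).astype(int);print(m,d)
f=lambda p:cv2.resize(im[p[1]-50:p[1]+50,p[0]-50:p[0]+50],(400,400),interpolation=cv2.INTER_CUBIC)
cv2.imwrite('pics/w2x.png',np.hstack([f(m),f(d)]))
E
```

```text
[348 290] [196 246]
```

View pics/w2x.png

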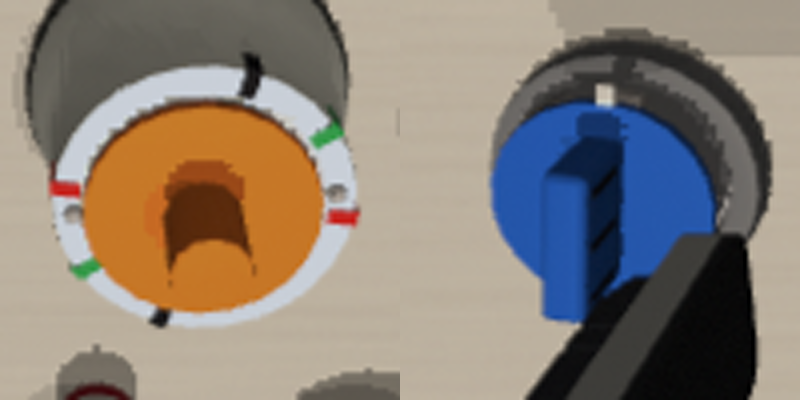

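The crop shows the rim marks clearly: black at (250,75) and (160,317), green at (325,135) and (85,268), red at (65,188) and (343,217). A finger partly hides the lid here.

```bash
python3 - <<'E'
from h import *
P={}
for n,ctr in (('w1',(403,245)),('w2',(348,290))):
    c=(env.get_calibration('wrist'),np.load(n+'.npy'));im=cv2.imread(f'pics/{n}.png');h=cv2.cvtColor(im,cv2.COLOR_BGR2HSV)
    ms={'g':cv2.inRange(h,(50,110,60),(80,255,255)),'r':cv2.inRange(h,(0,150,80),(4,255,255))|cv2.inRange(h,(175,150,80),(180,255,255))}
    for k,m in ms.items():
        z=np.zeros_like(m);cv2.circle(z,ctr,43,255,-1);m&=z
        N,_,st,ce=cv2.connectedComponentsWithStats(m)
        for i in range(1,N):
            if st[i,4]>4: print(n,k,ce[i].round(1),st[i,4],onz(c,ce[i],.07).round(4)); P.setdefault((n,k),[]).append((ce[i],c))
# match: order by closeness of plane point
from itertools import product
for k in 'gr':
    for a in P['w1',k]:
        for b in P['w2',k]:
            if np.linalg.norm(onz(a[1],a[0],.07)-onz(b[1],b[0],.07))<.015:
                p,r=tri(ray(a[1],a[0]),ray(b[1],b[0]));print(k,p.round(4),round(r[0],4))
E
```

```text
w1 g [437.1 226.8] 25 [0.5923 0.1967 0.07  ]
w1 g [371.5 263.8] 22 [0.6386 0.1263 0.07  ]
w1 r [366.4 241.9] 29 [0.6107 0.1192 0.07  ]
w1 r [439.6 249.8] 25 [0.6206 0.203  0.07  ]
w2 g [379.5 273.1] 26 [0.5919 0.1967 0.07  ]
w2 g [319.1 306.6] 16 [0.6386 0.1259 0.07  ]
w2 r [313.9 286.9] 22 [0.6107 0.1196 0.07  ]
w2 r [383.7 293.9] 19 [0.6205 0.2035 0.07  ]
g [0.5926 0.197  0.0691] 0.0002
g [0.6377 0.126  0.0713] 0.0001
r [0.6114 0.1195 0.0687] 0.0001
r [0.6217 0.2039 0.0681] 0.0001
```

Emit:
{"api": "arm_command", "payload": {
  "steps": [
    {"delta_pos": [33, 9, -10], "dr": [0, 0, 0]},
    {"delta_pos": [33, 9, -10], "dr": [0, 0, 0]},
    {"delta_pos": [33, 8, -20], "dr": [0, 0, 0]},
    {"delta_pos": [34, 8, -20], "dr": [0, 0, 0]},
    {"delta_pos": [0, 0, -30], "dr": [0, 0, 0]},
    {"delta_pos": [0, 0, -30], "dr": [0, 0, 0]},
    {"delta_pos": [0, 0, -20], "dr": [0, 0, 0]},
    {"delta_pos": [0, 0, -13], "dr": [0, 0, 0]},
    {"delta_pos": [0, 0, 0], "dr": [0, 0, 0]},
    {"delta_pos": [0, 0, 0], "dr": [0, 0, 0]}
  ]
}}

```text
time_s: 3.75
position: [0.6157, 0.1612, 0.1011]
tool_rot: [[-0.001, 1.0, 0.001], [1.0, 0.001, 0.0], [0.0, 0.001, -1.0]]
ft_force: [0.5, -0.2, 0.3]
grip_width: 0.0859
```

Emit:
{"api": "arm_command", "payload": {
  "steps": [
    {"delta_pos": [0, 0, 0], "dr": [0, 0, 0]},
    {"delta_pos": [0, 0, 0], "dr": [0, 0, 0]},
    {"delta_pos": [0, 0, 0], "dr": [0, 0, 0]},
    {"delta_pos": [0, 0, 0], "dr": [0, 0, 0]},
    {"delta_pos": [0, 0, 0], "dr": [0, 0, 0]},
    {"delta_pos": [0, 0, 0], "dr": [0, 0, 0]},
    {"delta_pos": [0, 0, 0], "dr": [0, 0, 0]},
    {"delta_pos": [0, 0, 0], "dr": [0, 0, 0]},
    {"delta_pos": [0, 0, 0], "dr": [0, 0, 0]},
    {"delta_pos": [0, 0, 0], "dr": [0, 0, 0]}
  ],
  "grip": 0,
  "squeeze": 25
}}

```text
time_s: 4.75
position: [0.6152, 0.1614, 0.1007]
tool_rot: [[-0.001, 1.0, 0.001], [1.0, 0.001, -0.0], [-0.0, 0.001, -1.0]]
ft_force: [-1.7, 0.1, 5.2]
grip_width: 0.023
```

Emit:
{"api": "arm_command", "payload": {
  "steps": [
    {"delta_pos": [0, 0, 10], "dr": [0, 0, 0]},
    {"delta_pos": [0, 0, 20], "dr": [0, 0, 0]},
    {"delta_pos": [0, 0, 30], "dr": [0, 0, 0]},
    {"delta_pos": [-30, -36, 20], "dr": [0, 0, 0]},
    {"delta_pos": [-31, -36, 0], "dr": [0, 0, 0]},
    {"delta_pos": [-32, -36, 0], "dr": [0, 0, 0]},
    {"delta_pos": [-31, -36, 0], "dr": [0, 0, 0]},
    {"delta_pos": [-31, -36, -30], "dr": [0, 0, 0]},
    {"delta_pos": [0, 0, -40], "dr": [0, 0, 0]},
    {"delta_pos": [0, 0, -30], "dr": [0, 0, 0]},
    {"delta_pos": [0, 0, -20], "dr": [0, 0, 0]},
    {"delta_pos": [0, 0, -8], "dr": [0, 0, 0]},
    {"delta_pos": [0, 0, -4], "dr": [0, 0, 0]},
    {"delta_pos": [0, 0, 0], "dr": [0, 0, 0]},
    {"delta_pos": [0, 0, 0], "dr": [0, 0, 0]}
  ]
}}

```text
time_s: 6.25
position: [0.4646, -0.0141, 0.0521]
tool_rot: [[-0.001, 1.0, 0.002], [1.0, 0.001, -0.0], [-0.0, 0.002, -1.0]]
ft_force: [0.4, 0.6, -0.5]
grip_width: 0.0232
```

Emit:
{"api": "arm_command", "payload": {
  "steps": [
    {"delta_pos": [0, 0, -2], "dr": [0, 0, 0]},
    {"delta_pos": [0, 0, -2], "dr": [0, 0, 0]},
    {"delta_pos": [0, 0, -1], "dr": [0, 0, 0]},
    {"delta_pos": [0, 0, 0], "dr": [0, 0, 0]},
    {"delta_pos": [0, 0, 0], "dr": [0, 0, 0]}
  ]
}}

```text
time_s: 6.75
position: [0.4642, -0.014, 0.0467]
tool_rot: [[-0.001, 1.0, 0.001], [1.0, 0.001, -0.0], [-0.0, 0.001, -1.0]]
ft_force: [-1.5, 1.1, 5.5]
grip_width: 0.0231
```

Emit:
{"api": "arm_command", "payload": {
  "steps": [
    {"delta_pos": [0, 0, 0], "dr": [0, 0, 0]},
    {"delta_pos": [0, 0, 0], "dr": [0, 0, 0]},
    {"delta_pos": [0, 0, 0], "dr": [0, 0, 0]},
    {"delta_pos": [0, 0, 0], "dr": [0, 0, 0]},
    {"delta_pos": [0, 0, 0], "dr": [0, 0, 0]},
    {"delta_pos": [0, 0, 10], "dr": [0, 0, 0]},
    {"delta_pos": [0, 0, 30], "dr": [0, 0, 0]},
    {"delta_pos": [0, 0, 40], "dr": [0, 0, 0]},
    {"delta_pos": [10, 0, 40], "dr": [0, 0, 0]},
    {"delta_pos": [20, -10, 20], "dr": [0, 0, 0]},
    {"delta_pos": [20, -10, 0], "dr": [0, 0, 0]},
    {"delta_pos": [0, 0, 0], "dr": [0, 0, 0]},
    {"delta_pos": [0, 0, 0], "dr": [0, 0, 0]},
    {"delta_pos": [0, 0, 0], "dr": [0, 0, 0]}
  ],
  "grip": 1
}}

```text
time_s: 8.15
position: [0.5132, -0.0336, 0.1861]
tool_rot: [[-0.001, 1.0, -0.001], [1.0, 0.001, 0.0], [0.0, -0.001, -1.0]]
ft_force: [-0.0, -0.0, 0.3]
grip_width: 0.0855
```

```bash
python3 - <<'E'
from h import *
c=cal('wrist');im=env.get_image('wrist');cv2.imwrite('pics/w3.png',im);np.save('w3.npy',c[1])
print(proj(c,(.578,-.032,.03)))
h=im[80:400,160:560]
cv2.imwrite('pics/w3x.png',cv2.resize(h,(750,600),interpolation=cv2.INTER_CUBIC))
E
```

```text
[321.75047577 249.92647979]
```

View pics/w3x.png

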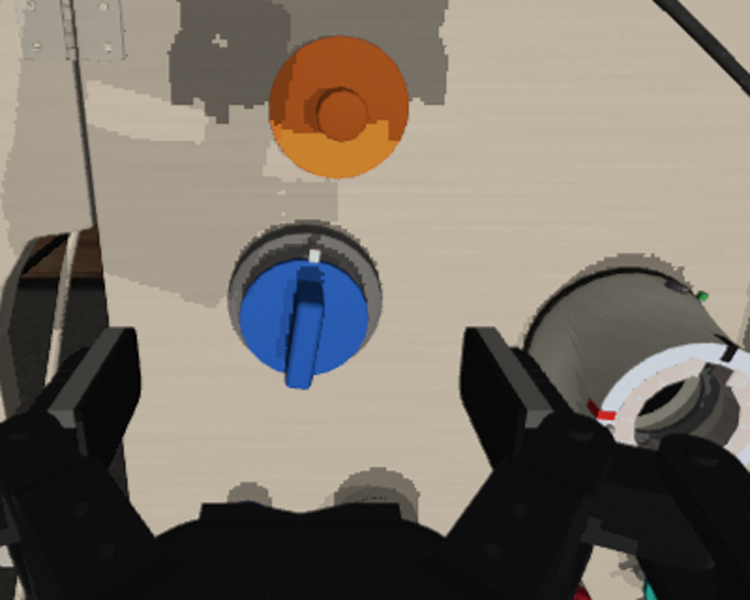

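The crop shows the orange cover standing at (340,105), the blue lid in its dish at (305,315) with its tab at (314,256) and bar axis about (311,303)–(299,386), and the mixer mouth open. I'll zoom both views to get the bar edges.

```bash
python3 - <<'E'
from h import *
out=[]
for n,p in (('w1',(239,205)),('w3',(322,250))):
    im=cv2.imread(f'pics/{n}.png')[p[1]-40:p[1]+40,p[0]-40:p[0]+40]
    im=np.clip(im.astype(float)*1.3,0,255).astype(np.uint8)
    out.append(cv2.resize(im,(400,400),interpolation=cv2.INTER_NEAREST))
cv2.imwrite('pics/z1.png',np.hstack(out))
E
```

```text
(no output)
```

View pics/z1.png

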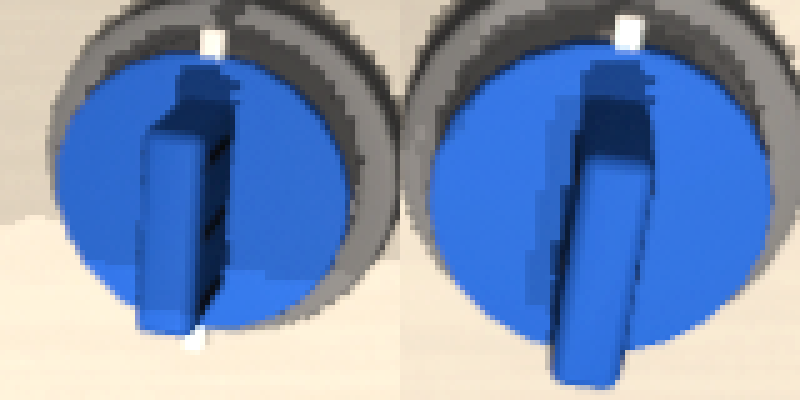

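The zoomed corners of the bar's top face are (147,137), (203,137), (137,328) and (190,334) on the left, and (587,160), (652,160), (552,383) and (618,385) on the right. I'll triangulate from these, and fit the flange ellipse as a check.

```bash
python3 - <<'E'
from h import *
C={n:(env.get_calibration('wrist'),np.load(n+'.npy')) for n in('w1','w3')}
px=lambda n,X:np.array({'w1':(199,165),'w3':(282,210)}[n])+np.array(X)/5-.5
A={'w1':[(147,137),(203,137),(137,328),(190,334)],'w3':[(187,160),(252,160),(152,383),(218,385)]}
pts=[]
for a,b in zip(A['w1'],A['w3']):
    p,r=tri(ray(C['w1'],px('w1',a)),ray(C['w3'],px('w3',b)));print(p.round(4),r[0].round(4))
for n in A:
    q=np.array([onz(C[n],px(n,x),.061) for x in A[n]]);f=q[:2].mean(0);g=q[2:].mean(0)
    print(n,'ctr',q.mean(0).round(4),'len',np.linalg.norm(g-f).round(4),'w',np.linalg.norm(q[0]-q[1]).round(4),np.linalg.norm(q[2]-q[3]).round(4),'ang',np.degrees(np.arctan2(*(g-f)[[1,0]])).round(2))
    im=cv2.imread(f'pics/{n}.png');c=px(n,(200,200)).astype(int)
    m=mask(im,'blue');b=blob(m,(c[0]-42,c[1]-42,c[0]+42,c[1]+42))
    # dish ring etc: tabs white
print('tabs',onz(C['w1'],px('w1',(213,44)),.031).round(4),onz(C['w1'],px('w1',(195,340)),.031).round(4),onz(C['w3'],px('w3',(228,33)),.031).round(4))
E
```

```text
[ 0.5547 -0.035   0.0589] 0.0003
[ 0.555  -0.0229  0.058 ] 0.0002
[ 0.6003 -0.0414  0.0609] 0.0004
[ 0.6013 -0.029   0.061 ] 0.0002
w1 ctr [ 0.5775 -0.0317  0.061 ] len 0.0469 w 0.0123 0.0121 ang -8.37
w3 ctr [ 0.5771 -0.0321  0.061 ] len 0.0478 w 0.0119 0.0127 ang -7.64
tabs [ 0.5401 -0.0264  0.031 ] [ 0.6163 -0.0372  0.031 ] [ 0.5401 -0.0268  0.031 ]
```

Emit:
{"api": "arm_command", "payload": {
  "steps": [
    {"delta_pos": [22, 1, 0], "dr": [0, 0, -4]},
    {"delta_pos": [22, 1, -20], "dr": [0, 0, -4]},
    {"delta_pos": [20, 0, -30], "dr": [0, 0, 0]},
    {"delta_pos": [0, 0, -30], "dr": [0, 0, 0]},
    {"delta_pos": [0, 0, -30], "dr": [0, 0, 0]},
    {"delta_pos": [0, 0, -12], "dr": [0, 0, 0]},
    {"delta_pos": [0, 0, -6], "dr": [0, 0, 0]},
    {"delta_pos": [0, 0, 0], "dr": [0, 0, 0]},
    {"delta_pos": [0, 0, 0], "dr": [0, 0, 0]}
  ]
}}

```text
time_s: 9.1
position: [0.5786, -0.0321, 0.0596]
tool_rot: [[0.138, 0.99, 0.002], [0.99, -0.138, -0.001], [-0.0, 0.002, -1.0]]
ft_force: [-0.6, -0.5, -0.6]
grip_width: 0.0854
```

Emit:
{"api": "arm_command", "payload": {
  "steps": [
    {"delta_pos": [-1, 0, -3], "dr": [0, 0, 0]},
    {"delta_pos": [0, 0, 0], "dr": [0, 0, 0]},
    {"delta_pos": [0, 0, 0], "dr": [0, 0, 0]}
  ]
}}

```text
time_s: 9.4
position: [0.5771, -0.0321, 0.0556]
tool_rot: [[0.138, 0.99, 0.0], [0.99, -0.138, -0.0], [-0.0, 0.0, -1.0]]
ft_force: [-0.9, -0.3, -0.4]
grip_width: 0.0856
```

Emit:
{"api": "arm_command", "payload": {
  "steps": [
    {"delta_pos": [0, 0, 0], "dr": [0, 0, 0]},
    {"delta_pos": [0, 0, 0], "dr": [0, 0, 0]},
    {"delta_pos": [0, 0, 0], "dr": [0, 0, 0]},
    {"delta_pos": [0, 0, 0], "dr": [0, 0, 0]},
    {"delta_pos": [0, 0, 0], "dr": [0, 0, 0]},
    {"delta_pos": [0, 0, 0], "dr": [0, 0, 0]},
    {"delta_pos": [0, 0, 0], "dr": [0, 0, 0]},
    {"delta_pos": [0, 0, 0], "dr": [0, 0, 0]},
    {"delta_pos": [0, 0, 0], "dr": [0, 0, 0]},
    {"delta_pos": [0, 0, 0], "dr": [0, 0, 0]}
  ],
  "grip": 0,
  "squeeze": 40
}}

```text
time_s: 10.4
position: [0.577, -0.032, 0.0552]
tool_rot: [[0.138, 0.99, -0.0], [0.99, -0.138, 0.0], [0.0, -0.0, -1.0]]
ft_force: [-0.0, 0.1, 0.2]
grip_width: 0.013
```

Emit:
{"api": "arm_command", "payload": {
  "steps": [
    {"delta_pos": [0, 0, 10], "dr": [0, 0, 0]},
    {"delta_pos": [0, 0, 30], "dr": [0, 0, 0]},
    {"delta_pos": [0, 0, 35], "dr": [0, 0, 0]},
    {"delta_pos": [0, 10, 20], "dr": [0, 0, 0]},
    {"delta_pos": [6, 30, 0], "dr": [0, 0, -1.5]},
    {"delta_pos": [7, 35, 0], "dr": [0, 0, -1.5]},
    {"delta_pos": [7, 35, 0], "dr": [0, 0, -1.5]},
    {"delta_pos": [7, 35, 0], "dr": [0, 0, -1.5]},
    {"delta_pos": [6, 30, 0], "dr": [0, 0, -1.5]},
    {"delta_pos": [5, 18, 0], "dr": [0, 0, -1.2]},
    {"delta_pos": [0, 0, 0], "dr": [0, 0, 0]},
    {"delta_pos": [0, 0, 0], "dr": [0, 0, 0]},
    {"delta_pos": [0, 0, 0], "dr": [0, 0, 0]},
    {"delta_pos": [0, 0, 0], "dr": [0, 0, 0]}
  ]
}}

```text
time_s: 11.8
position: [0.615, 0.16, 0.1505]
tool_rot: [[0.287, 0.958, -0.0], [0.958, -0.287, -0.0], [-0.0, -0.0, -1.0]]
ft_force: [-0.1, -0.9, -0.5]
grip_width: 0.0132
```

```bash
python3 - <<'E'
from h import *
o=env.observe();R=o['tool_rot'];print(o['position'].round(5),np.degrees(np.arctan2(R[1,0],R[0,0])),o['q'].round(1))
c=cal('wrist');im=env.get_image('wrist');np.save('w4.npy',c[1]);cv2.imwrite('pics/w4.png',im)
print(proj(c,(.6155,.1614,.07)))
cv2.imwrite('pics/w4x.png',cv2.resize(im[150:400,200:440],(576,600),interpolation=cv2.INTER_CUBIC))
E
```

```text
[0.61504 0.15998 0.15046] 73.29457513438462 [  3.9  35.1  68.8  -0.   76.2 -69.4]
[322.66724045 217.94337507]
```

View pics/w4x.png

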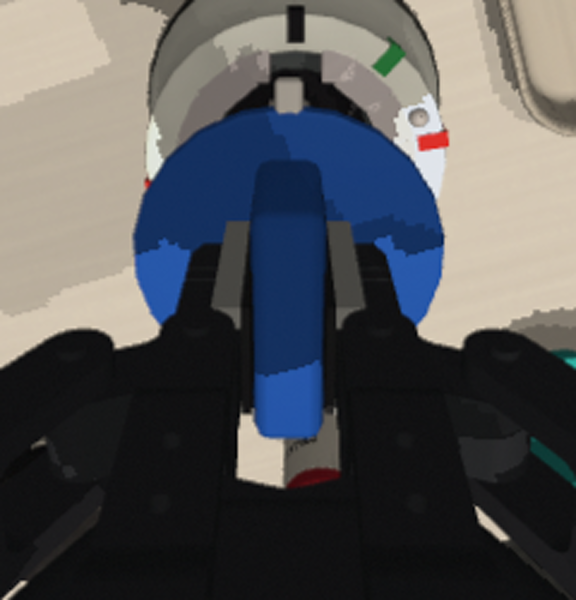

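The view shows the tab at (289,95), close to in line with the black slot mark at (295,24). After a correction of about 1.4 mm in y I'll lower the lid.

Emit:
{"api": "arm_command", "payload": {
  "steps": [
    {"delta_pos": [0.4, 1.4, -10], "dr": [0, 0, 0]},
    {"delta_pos": [0, 0, -10], "dr": [0, 0, 0]},
    {"delta_pos": [0, 0, -5], "dr": [0, 0, 0]},
    {"delta_pos": [0, 0, 0], "dr": [0, 0, 0]},
    {"delta_pos": [0, 0, 0], "dr": [0, 0, 0]},
    {"delta_pos": [0, 0, 0], "dr": [0, 0, 0]}
  ]
}}

```text
time_s: 12.45
position: [0.6157, 0.1624, 0.1256]
tool_rot: [[0.286, 0.958, 0.001], [0.958, -0.286, 0.0], [0.0, 0.001, -1.0]]
ft_force: [0.1, -0.6, -1.5]
grip_width: 0.0134
```

Emit:
{"api": "arm_command", "payload": {
  "steps": [
    {"delta_pos": [0, -0.9, -3], "dr": [0, 0, 0]},
    {"delta_pos": [0, 0, -5], "dr": [0, 0, 0]},
    {"delta_pos": [0, 0, -4], "dr": [0, 0, 0]},
    {"delta_pos": [0, 0, 0], "dr": [0, 0, 0]},
    {"delta_pos": [0, 0, 0], "dr": [0, 0, 0]}
  ]
}}

```text
time_s: 12.95
position: [0.6155, 0.1615, 0.1131]
tool_rot: [[0.286, 0.958, -0.0], [0.958, -0.286, 0.0], [-0.0, -0.0, -1.0]]
ft_force: [-0.2, -0.7, -1.1]
grip_width: 0.0131
```

Underside is 6 mm into the mouth with no contact, so I'll continue to about 0.099.

Emit:
{"api": "arm_command", "payload": {
  "steps": [
    {"delta_pos": [0, 0, -4], "dr": [0, 0, 0]},
    {"delta_pos": [0, 0, -4], "dr": [0, 0, 0]},
    {"delta_pos": [0, 0, -3], "dr": [0, 0, 0]},
    {"delta_pos": [0, 0, -2], "dr": [0, 0, 0]},
    {"delta_pos": [0, 0, -1], "dr": [0, 0, 0]},
    {"delta_pos": [0, 0, 0], "dr": [0, 0, 0]},
    {"delta_pos": [0, 0, 0], "dr": [0, 0, 0]}
  ]
}}

```text
time_s: 13.65
position: [0.6155, 0.1615, 0.0993]
tool_rot: [[0.286, 0.958, 0.0], [0.958, -0.286, 0.0], [0.0, 0.0, -1.0]]
ft_force: [0.1, 0.2, -1.3]
grip_width: 0.0132
```

Emit:
{"api": "arm_command", "payload": {
  "steps": [
    {"delta_pos": [0, 0, -1], "dr": [0, 0, 0]},
    {"delta_pos": [0, 0, -0.5], "dr": [0, 0, 0]},
    {"delta_pos": [0, 0, 0], "dr": [0, 0, 0]},
    {"delta_pos": [0, 0, 0], "dr": [0, 0, 0]},
    {"delta_pos": [0, 0, 0], "dr": [0, 0, 0]}
  ]
}}

```text
time_s: 14.15
position: [0.6155, 0.1615, 0.0992]
tool_rot: [[0.286, 0.958, 0.001], [0.958, -0.286, -0.0], [0.0, 0.001, -1.0]]
ft_force: [-3.7, -0.3, 8.7]
grip_width: 0.0129
```

Emit:
{"api": "arm_command", "payload": {
  "steps": [
    {"delta_pos": [0, 0, 0], "dr": [0, 0, 0]},
    {"delta_pos": [0, 0, 0], "dr": [0, 0, 0]},
    {"delta_pos": [0, 0, 0], "dr": [0, 0, 0]},
    {"delta_pos": [0, 0, 0], "dr": [0, 0, 0]},
    {"delta_pos": [0, 0, 0], "dr": [0, 0, 0]},
    {"delta_pos": [0, 0, 10], "dr": [0, 0, 0]},
    {"delta_pos": [0, 0, 30], "dr": [0, 0, 0]},
    {"delta_pos": [0, 0, 40], "dr": [0, 0, 0]},
    {"delta_pos": [-25, -29, 0], "dr": [0, 0, 0]},
    {"delta_pos": [-25, -29, 0], "dr": [0, 0, 0]},
    {"delta_pos": [-25, -29, 0], "dr": [0, 0, 0]},
    {"delta_pos": [-25, -29, 0], "dr": [0, 0, 0]},
    {"delta_pos": [-25, -29, 0], "dr": [0, 0, 0]},
    {"delta_pos": [-26, -30, -20], "dr": [0, 0, 0]},
    {"delta_pos": [0, 0, -20], "dr": [0, 0, 0]},
    {"delta_pos": [0, 0, 0], "dr": [0, 0, 0]},
    {"delta_pos": [0, 0, 0], "dr": [0, 0, 0]}
  ],
  "grip": 1
}}

```text
time_s: 15.85
position: [0.4651, -0.0135, 0.1386]
tool_rot: [[0.286, 0.958, 0.001], [0.958, -0.286, -0.0], [0.0, 0.001, -1.0]]
ft_force: [-0.5, 0.8, 0.5]
grip_width: 0.0853
```

```bash
python3 - <<'E'
from h import *
o=env.observe();print(o['position'].round(4))
im=env.get_image('scene')
a=im[150:300,270:430];cv2.imwrite('pics/s2x.png',cv2.resize(a,(640,600),interpolation=cv2.INTER_CUBIC))
t=env.get_image('top');b=blob(mask(t,'orange'),(290,180,450,300));print('cover top-view',b[0],b[1],onz(cal('top'),b[1],.025))
b=blob(mask(t,'blue'),(290,160,345,220));print('lid',b[0],b[1],onz(cal('top'),b[1],.078))
E
```

```text
[ 0.4651 -0.0135  0.1386]
cover top-view 49.0 [376.26530612 237.89455782] [0.48719931 0.00298079 0.025     ]
lid 535.0 [315.36292835 187.8682243 ] [0.61631022 0.16028677 0.078     ]
```

View pics/s2x.png

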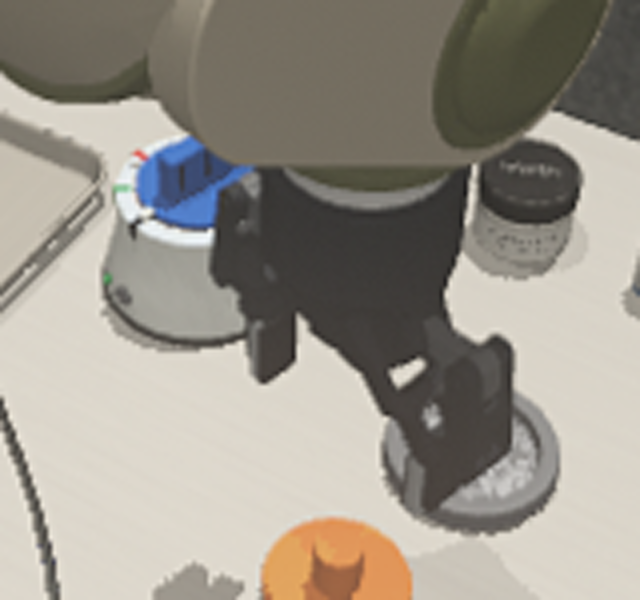

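The scene crop shows the blue lid flat on the mixer rim (170,190), an empty dish (470,460) and the cover standing at (335,570). Next I'll grip the cover.

Emit:
{"api": "arm_command", "payload": {
  "steps": [
    {"delta_pos": [-0.8, -0.5, -25], "dr": [0, 0, 0]},
    {"delta_pos": [0, 0, -30], "dr": [0, 0, 0]},
    {"delta_pos": [0, 0, -20], "dr": [0, 0, 0]},
    {"delta_pos": [0, 0, -11], "dr": [0, 0, 0]},
    {"delta_pos": [0, 0, -4], "dr": [0, 0, 0]},
    {"delta_pos": [0, 0, 0], "dr": [0, 0, 0]},
    {"delta_pos": [0, 0, 0], "dr": [0, 0, 0]}
  ]
}}

```text
time_s: 16.65
position: [0.4643, -0.014, 0.0485]
tool_rot: [[0.286, 0.958, 0.002], [0.958, -0.286, -0.0], [-0.0, 0.002, -1.0]]
ft_force: [-0.9, 0.0, 1.2]
grip_width: 0.0854
```

Emit:
{"api": "arm_command", "payload": {
  "steps": [
    {"delta_pos": [0, 0, 0], "dr": [0, 0, 0]},
    {"delta_pos": [0, 0, 0], "dr": [0, 0, 0]},
    {"delta_pos": [0, 0, 0], "dr": [0, 0, 0]},
    {"delta_pos": [0, 0, 0], "dr": [0, 0, 0]},
    {"delta_pos": [0, 0, 0], "dr": [0, 0, 0]},
    {"delta_pos": [0, 0, 0], "dr": [0, 0, 0]},
    {"delta_pos": [0, 0, 0], "dr": [0, 0, 0]},
    {"delta_pos": [0, 0, 0], "dr": [0, 0, 0]},
    {"delta_pos": [0, 0, 0], "dr": [0, 0, 0]},
    {"delta_pos": [0, 0, 0], "dr": [0, 0, 0]}
  ],
  "grip": 0,
  "squeeze": 25
}}

```text
time_s: 17.65
position: [0.4637, -0.014, 0.0479]
tool_rot: [[0.286, 0.958, 0.0], [0.958, -0.286, -0.0], [-0.0, 0.0, -1.0]]
ft_force: [-1.7, 1.4, 5.0]
grip_width: 0.023
```

Emit:
{"api": "arm_command", "payload": {
  "steps": [
    {"delta_pos": [0, 0, 10], "dr": [0, 0, 0]},
    {"delta_pos": [0, 0, 25], "dr": [0, 0, 0]},
    {"delta_pos": [10, 0, 25], "dr": [0, 0, 0]},
    {"delta_pos": [25, -4, 0], "dr": [0, 0, 0]},
    {"delta_pos": [28, -5, 0], "dr": [0, 0, 0]},
    {"delta_pos": [28, -5, 0], "dr": [0, 0, 0]},
    {"delta_pos": [23, -4, 0], "dr": [0, 0, 0]},
    {"delta_pos": [0, 0, -15], "dr": [0, 0, 0]},
    {"delta_pos": [0, 0, 0], "dr": [0, 0, 0]},
    {"delta_pos": [0, 0, 0], "dr": [0, 0, 0]}
  ]
}}

```text
time_s: 18.65
position: [0.5772, -0.0319, 0.0929]
tool_rot: [[0.286, 0.958, -0.001], [0.958, -0.286, 0.0], [-0.0, -0.001, -1.0]]
ft_force: [-0.2, -0.8, -0.4]
grip_width: 0.0228
```

```bash
python3 - <<'E'
from h import *
print(env.observe()['position'].round(4))
im=env.get_image('top');c=cal('top')
# dish: grey ring vs table, expected location; saturation low & darker
h=cv2.cvtColor(im,cv2.COLOR_BGR2HSV);p=proj(c,(.5773,-.032,.014)).astype(int);print(p)
i0=cv2.imread('pics/top0.png');a=lambda i:cv2.resize(i[p[1]-30:p[1]+30,p[0]-30:p[0]+30],(380,380),interpolation=cv2.INTER_CUBIC)
w3=cv2.imread('pics/w3.png');q=(324,238)
# dish outline in w3: greyish (low sat) + blue
hh=cv2.cvtColor(w3,cv2.COLOR_BGR2HSV);m=(((hh[...,1]<25)|((hh[...,0]>100)&(hh[...,0]<130)))*255).astype(np.uint8)
b=blob(cv2.morphologyEx(m,cv2.MORPH_OPEN,np.ones((3,3))),(275,190,370,275));print(b[0],b[2],cv2.fitEllipse(b[3]))
E
```

```text
[ 0.5772 -0.0319  0.0929]
[388 203]
4837.0 ((322.0, 237.0), (74.0, 80.0), 90.0) ((322.22955322265625, 238.583740234375), (75.90536499023438, 81.22576904296875), 85.463134765625)
```

Emit:
{"api": "arm_command", "payload": {
  "steps": [
    {"delta_pos": [0, 0, -15], "dr": [0, 0, 0]},
    {"delta_pos": [0, 0, -12], "dr": [0, 0, 0]},
    {"delta_pos": [0, 0, -7], "dr": [0, 0, 0]},
    {"delta_pos": [0, 0, -3], "dr": [0, 0, 0]},
    {"delta_pos": [0, 0, -2], "dr": [0, 0, 0]},
    {"delta_pos": [0, 0, -1], "dr": [0, 0, 0]},
    {"delta_pos": [0, 0, 0], "dr": [0, 0, 0]},
    {"delta_pos": [0, 0, 0], "dr": [0, 0, 0]}
  ]
}}

```text
time_s: 19.5
position: [0.5778, -0.032, 0.0539]
tool_rot: [[0.286, 0.958, 0.001], [0.958, -0.286, -0.0], [-0.0, 0.001, -1.0]]
ft_force: [-3.6, 0.3, 6.4]
grip_width: 0.0228
```

Contact came at the expected height (0.0539). I'll release and rise so I can look.

Emit:
{"api": "arm_command", "payload": {
  "steps": [
    {"delta_pos": [0, 0, 0], "dr": [0, 0, 0]},
    {"delta_pos": [0, 0, 0], "dr": [0, 0, 0]},
    {"delta_pos": [0, 0, 0], "dr": [0, 0, 0]},
    {"delta_pos": [0, 0, 0], "dr": [0, 0, 0]},
    {"delta_pos": [0, 0, 0], "dr": [0, 0, 0]},
    {"delta_pos": [0, 0, 10], "dr": [0, 0, 0]},
    {"delta_pos": [0, 0, 30], "dr": [0, 0, 0]},
    {"delta_pos": [0, 0, 40], "dr": [0, 0, 0]},
    {"delta_pos": [-20, 20, 30], "dr": [0, 0, 0]},
    {"delta_pos": [-30, 40, 20], "dr": [0, 0, 0]},
    {"delta_pos": [-20, 40, 0], "dr": [0, 0, 0]},
    {"delta_pos": [0, 0, 0], "dr": [0, 0, 0]},
    {"delta_pos": [0, 0, 0], "dr": [0, 0, 0]},
    {"delta_pos": [0, 0, 0], "dr": [0, 0, 0]}
  ],
  "grip": 1
}}

```text
time_s: 20.9
position: [0.5103, 0.0645, 0.1816]
tool_rot: [[0.287, 0.958, 0.001], [0.958, -0.287, -0.0], [-0.0, 0.001, -1.0]]
ft_force: [-0.1, -0.8, -1.0]
grip_width: 0.0851
```

```bash
python3 - <<'E'
from h import *
print(env.observe()['position'].round(4))
c=cal('wrist');im=env.get_image('wrist');np.save('w5.npy',c[1]);cv2.imwrite('pics/w5.png',im)
m=proj(c,(.6155,.1614,.08)).astype(int);d=proj(c,(.5773,-.032,.03)).astype(int);print(m,d)
P=cv2.copyMakeBorder(im,50,50,50,50,cv2.BORDER_CONSTANT)
f=lambda p:cv2.resize(P[p[1]:p[1]+100,p[0]:p[0]+100],(400,400),interpolation=cv2.INTER_CUBIC)
cv2.imwrite('pics/w5x.png',np.hstack([f(m),f(d)]))
w3=(c[0],np.load('w3.npy'));print('dish from w3 outline',onz(w3,(322.2,238.5),.01))
E
```

```text
[0.5103 0.0645 0.1816]
[461 286] [250 274]
dish from w3 outline [ 0.5744027  -0.03138119  0.01      ]
```

View pics/w5x.png

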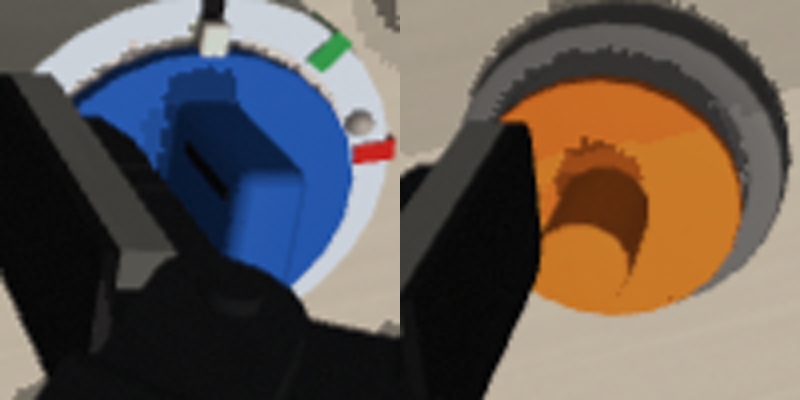

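The lid is seated with its tab at the black mark (215,35), and the cover stands flat in the dish at (620,200). Now back to the lid.

Emit:
{"api": "arm_command", "payload": {
  "steps": [
    {"delta_pos": [26, 24, 0], "dr": [0, 0, 0]},
    {"delta_pos": [26, 24, 0], "dr": [0, 0, 0]},
    {"delta_pos": [26, 24, 0], "dr": [0, 0, 0]},
    {"delta_pos": [27, 25, 0], "dr": [0, 0, 0]},
    {"delta_pos": [0, 0, -20], "dr": [0, 0, 0]},
    {"delta_pos": [0, 0, -20], "dr": [0, 0, 0]},
    {"delta_pos": [0, 0, 0], "dr": [0, 0, 0]},
    {"delta_pos": [0, 0, 0], "dr": [0, 0, 0]}
  ]
}}

```text
time_s: 21.75
position: [0.6153, 0.1614, 0.1414]
tool_rot: [[0.287, 0.958, -0.0], [0.958, -0.287, -0.0], [-0.0, -0.0, -1.0]]
ft_force: [-0.7, -0.7, -0.3]
grip_width: 0.0852
```

Emit:
{"api": "arm_command", "payload": {
  "steps": [
    {"delta_pos": [0.2, 0, -20], "dr": [0, 0, 0]},
    {"delta_pos": [0, 0, -15], "dr": [0, 0, 0]},
    {"delta_pos": [0, 0, -6], "dr": [0, 0, 0]},
    {"delta_pos": [0, 0, 0], "dr": [0, 0, 0]},
    {"delta_pos": [0, 0, 0], "dr": [0, 0, 0]}
  ]
}}

```text
time_s: 22.25
position: [0.6156, 0.162, 0.1016]
tool_rot: [[0.287, 0.958, 0.002], [0.958, -0.287, 0.0], [0.001, 0.002, -1.0]]
ft_force: [0.7, 0.2, 0.2]
grip_width: 0.0854
```

Emit:
{"api": "arm_command", "payload": {
  "steps": [
    {"delta_pos": [0, 0, 0], "dr": [0, 0, 0]},
    {"delta_pos": [0, 0, 0], "dr": [0, 0, 0]},
    {"delta_pos": [0, 0, 0], "dr": [0, 0, 0]},
    {"delta_pos": [0, 0, 0], "dr": [0, 0, 0]},
    {"delta_pos": [0, 0, 0], "dr": [0, 0, 0]},
    {"delta_pos": [0, 0, 0], "dr": [0, 0, 0]},
    {"delta_pos": [0, 0, 0], "dr": [0, 0, 0]},
    {"delta_pos": [0, 0, 0], "dr": [0, 0, 0]},
    {"delta_pos": [0, 0, 0], "dr": [0, 0, 0]},
    {"delta_pos": [0, 0, 0], "dr": [0, 0, 0]}
  ],
  "grip": 0,
  "squeeze": 60
}}

```text
time_s: 23.25
position: [0.6151, 0.1622, 0.1006]
tool_rot: [[0.286, 0.958, 0.0], [0.958, -0.286, 0.0], [0.0, 0.0, -1.0]]
ft_force: [-0.0, 0.3, 3.8]
grip_width: 0.013
```

Emit:
{"api": "arm_command", "payload": {
  "steps": [
    {"delta_pos": [0.3, -0.6, 0], "dr": [0, 0, 0]},
    {"delta_pos": [0, 0, 0], "dr": [0, 0, -3]},
    {"delta_pos": [0, 0, 0], "dr": [0, 0, -3]},
    {"delta_pos": [0, 0, 0], "dr": [0, 0, -3]},
    {"delta_pos": [0, 0, 0], "dr": [0, 0, -3]},
    {"delta_pos": [0, 0, 0], "dr": [0, 0, -3]},
    {"delta_pos": [0, 0, 0], "dr": [0, 0, 0]},
    {"delta_pos": [0, 0, 0], "dr": [0, 0, 0]}
  ]
}}

```text
time_s: 24.05
position: [0.6157, 0.1621, 0.1006]
tool_rot: [[0.523, 0.852, 0.001], [0.852, -0.523, 0.001], [0.002, 0.001, -1.0]]
ft_force: [2.4, 5.1, 4.2]
grip_width: 0.0128
```

```bash
python3 - <<'E'
from h import *
o=env.observe();R=o['tool_rot'];print(o['position'].round(4),np.degrees(np.arctan2(R[1,0],R[0,0])),o['ft_force'],o['wrist_torque'],o['grip_width'])
E
```

```text
[0.6157 0.1621 0.1006] 58.44625031945091 [2.39483362 5.11788448 4.19042639] [ 0.84858586 -0.36575058  0.06845688] 0.012781648482365267
```

Emit:
{"api": "arm_command", "payload": {
  "steps": [
    {"delta_pos": [0, 0, 0], "dr": [0, 0, -3]},
    {"delta_pos": [0, 0, 0], "dr": [0, 0, -3]},
    {"delta_pos": [0, 0, 0], "dr": [0, 0, -3]},
    {"delta_pos": [0, 0, 0], "dr": [0, 0, -3]},
    {"delta_pos": [0, 0, 0], "dr": [0, 0, -3]},
    {"delta_pos": [0, 0, 0], "dr": [0, 0, -3]},
    {"delta_pos": [0, 0, 0], "dr": [0, 0, -3]},
    {"delta_pos": [0, 0, 0], "dr": [0, 0, -3]},
    {"delta_pos": [0, 0, 0], "dr": [0, 0, -1]},
    {"delta_pos": [0, 0, 0], "dr": [0, 0, 0]},
    {"delta_pos": [0, 0, 0], "dr": [0, 0, 0]},
    {"delta_pos": [0, 0, 0], "dr": [0, 0, 0]}
  ]
}}

```text
time_s: 25.25
position: [0.6158, 0.1622, 0.1006]
tool_rot: [[0.834, 0.552, 0.002], [0.552, -0.834, 0.001], [0.002, 0.0, -1.0]]
ft_force: [2.8, 5.4, 3.3]
grip_width: 0.0128
```

```bash
python3 - <<'E'
from h import *
o=env.observe();R=o['tool_rot'];print(o['position'].round(4),np.degrees(np.arctan2(R[1,0],R[0,0])),o['ft_force'],o['wrist_torque'],o['grip_width'])
c=cal('wrist');im=env.get_image('wrist');np.save('w6.npy',c[1]);cv2.imwrite('pics/w6.png',im)
cv2.imwrite('pics/w6x.png',cv2.resize(im[150:400,200:440],(576,600),interpolation=cv2.INTER_CUBIC))
E
```

```text
[0.6158 0.1622 0.1006] 33.47781339655995 [2.84383547 5.44268528 3.31530818] [ 0.89055854 -0.43907773  0.25856601] 0.012831014014772504
```

View pics/w6x.png

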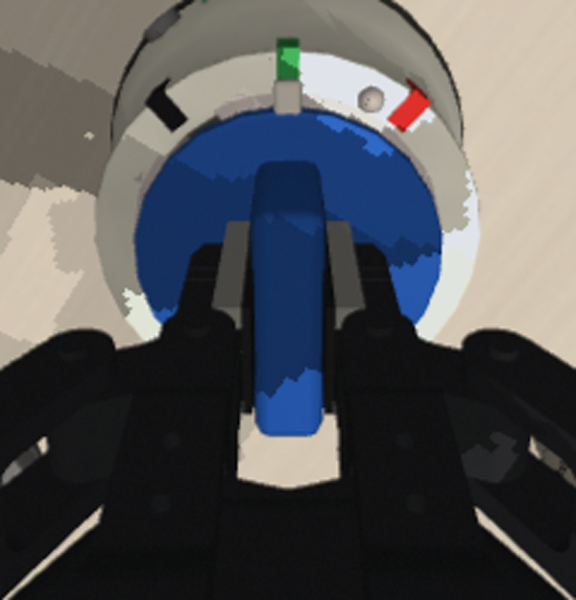

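The white tab (288,96) points straight at the green mark (288,58). The black mark is at (165,105) and the red at (410,107). The gripper is still holding the lid, so I'll hand in.

```bash
python3 - <<'E'
from h import *
print(env.close_job()); o=env.observe();print(o['time_s'],o['position'].round(4),o['grip_width'])
E
```

```text
the job is handed in; nothing more can be done
None
the job is handed in; nothing more can be done
```

The covers are swapped and the job is handed in, with the arm still gripping the lid at the green half-turn mark. No verdict was reported.

**What I did:** I lifted the dust cover out and parked it on the free surface. I then put the blue lid into the mixer through the slots, moved the cover into the dish, re-gripped the lid and twisted it 40° clockwise. It took about 25 s of the 70 s.

**Last checks:**
- **Lid depth:** before the twist it reached the predicted full depth (tool height 0.0992 m) with contact force. The picture after release shows its tab at the black slot mark. I did not measure the depth again after the twist.
- **Twist:** the tool turned from 73.3° to 33.5°, and the lid's tab lines up with the green mark in the last picture. The squeeze was set to 60 N, and the fingers stayed closed on the bar at 12.8 mm opening.
- **Dust cover:** it met the dish floor at the predicted height. After release it stood flat, about 3 mm from the dish centre as measured from an earlier picture.
- **Bottles and jar:** I did not re-measure them, but none of my moves went near them.

**Small disagreements:**
- The tool sat about 0.7 mm off the measured mixer centre in y during the twist, with about 6 N of side force. The bore allows 2 mm, inside the 4 mm limit.
- The bar's opening read 13 mm against the stated 14 mm.

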